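# Pack the plumbing repair kit into the divided bin

### The arm

A 6-joint arm with a two-finger parallel gripper is mounted at the origin on the work surface. World frame = base frame: x ahead of the robot, y to its left, z up, the work surface at z = 0. Lengths are in m, angles in degrees, forces in N, time in s.
With the tool pointing down it reaches from about 0.4 to 0.825 m from the base axis. Payload 7 kg.
Tool frame: the origin (TCP) lies midway between the tips of the shut fingers; the grasp point (between the pads) lies 19 mm behind it; z points along the fingers, y is the direction in which the jaws open and shut (so a half turn about z gives the same grasp; the last joint's range is limited). The gripper opens to 88 mm and grips with 3 to 60 N. Pads are 19 mm wide; open, the fingers measure 130 mm over their backs; the gripper's body (78 mm by 193 mm) begins 47 mm behind the grasp point.
Start: joints at [-57.748, 20.546, 0.682, 0, -70.136, -16.507], TCP at [0.183, -0.65, 0.227] pointing down, gripper open.
Joint ranges: [-176.03, 176.03], [-82.01, 121.73], [-58.28, 71.71], [-173.87, 95.51], [-174.79, -0.11], [-173.66, 173.66]. Speed limits (degrees/s): [136.94, 136.94, 172.46, 180, 180, 180].

### API

Orientations are given as [roll, pitch, yaw] about the fixed x, y, z axes, in that order (R = Rz(yaw) Ry(pitch) Rx(roll)).
In Python, from plant import get_state, capture, close_job gives the robot as it stands.
- The arm moves only by the tool apply_moves, never from a script. Its argument "commands" is a list of rows, each an object with "grip": the opening, from 0 (shut) to 1 (fully open); "dp": the shift along the tool's x, y, z in mm, a list of three; "yaw": the turn about the tool's z in rad. A call has 1 to 12 rows; each row is the pose to reach, as a shift and turn from the pose commanded when the call began, along the tool's axes at that moment; what a row does not reach only later rows make up. A row lasts 1/8 s, in which the tool goes at most 62.5 mm and 10.7 degrees, less where a joint would pass 70% of its speed; a pose out of reach is approached as far as the arm can. A call with a gripper value outside its range is refused whole. The fingers move at their own pace and stop on an object; "newtons" is the grip in N (left out, the last holds). Time passes only in rows, so rows that repeat a pose let the fingers close. It gives the time, the measured TCP pose, the force and the opening at its end, in the units of the state.
- get_state(): the state, without advancing time (a new reading comes with each control period).
- capture(name): name is "scene" or "side" or "wrist"; returns a dict with "color" (400x640x3 uint8, red, green, blue), "camera_matrix" (3x3 intrinsics, pixels), "xyz" and "rotation" of the camera in the world; the wrist camera has in their place "T_tool_cam" (4x4, takes a point from camera to tool coordinates, whose origin is the TCP and whose axes are the flange's). Camera axes: x right, y up, looking along -z (the intrinsics and any distortion apply to the point x, -y, -z); pixel columns grow to the right and rows downward; lengths in m; the calibration is good to about 2 mm. A picture is of the moment at which its call begins: read the wrist's pose just before it. There is no depth.
- close_job(): hands the job in, once; it reports no verdict.
The state is a dict: "time_s": time; "joints": joint angles; "qd": joint speeds; "joint_torque": joint torques, N m; "tcp_pos": TCP position; "eef_rot": TCP orientation; "contact_force": force on the tool from outside, world axes, zero at the start; "moment": the same for the moment, N m; "gripper_width": finger opening in m.
Only numpy, scipy, OpenCV 4.12 (cv2) and the standard library are available. Lean on these libraries where they do the work, as an engineer would, in place of code of your own. Each camera call takes 0.05 s, during which the arm holds its last target.

### The job

Pack the repair kit into the divided orange bin, one item to a compartment: the green pipe fitting on the green pad, the blue-gripped pliers on the blue pad, the white toilet fill valve on the white pad and the chrome shower arm on the black pad. Set each one down flat on its pad, never letting it drop, and leave the grey fitting and the red-gripped pliers where they lie.

Things in the scene. Friction and masses are not known exactly. Their poses are not given: they have to be found in the camera images.
- fitting_green_c (a point): green plastic compression pipe fitting (straight coupling) lying flat on the board, to be packed: 116 mm long along its x axis, a hexagonal nut 40 mm across flats (30 mm long) at each end, and between the nuts a round waist 30 mm in diameter and 56 mm long. The point is its centre, 20 mm above what it lies on; z up. Mass about 90 g
- pliers_blue_c (a point): slip-joint pliers with blue grips, closed, lying flat, to be packed: 140 mm long along x with the steel jaws towards +x, the two parallel grips together 30 mm across y and 16 mm high, from 65 mm behind to 15 mm ahead of the point. The point lies between the grips near the centre of mass, 8 mm above what the pliers lie on; z up. Mass about 180 g
- valve_c (a point): white plastic toilet fill valve lying on its side, to be packed: 140 mm long along x, square 42 mm head at the +x end, round 32 mm diameter body from 25 mm behind to 35 mm ahead of the point, then a 42 mm hexagonal nut and a 22 mm threaded shank at the -x end. The point is on its axis at mid-length, 21 mm above what it lies on; z up. Mass about 160 g
- shower_arm_c (a point): chrome shower arm, a round bar 22 mm in diameter lying flat, to be packed: straight from 68 mm behind to 30 mm ahead of the point along x, then bent 45 degrees towards +y, ending 76 mm ahead and 37 mm to the side at its outer edges. The point is on the axis of the straight part near the centre of mass, 11 mm above what it lies on; z up. Mass about 220 g
- fitting_grey_c (a point): grey plastic compression pipe fitting (straight coupling) lying flat on the board, a look-alike that stays where it is: 116 mm long along its x axis, a hexagonal nut 40 mm across flats (30 mm long) at each end, and between the nuts a round waist 30 mm in diameter and 56 mm long. The point is its centre, 20 mm above what it lies on; z up. Mass about 90 g
- pliers_red_c (a point): slip-joint pliers with red grips, closed, lying flat, a look-alike that stays where it is: 140 mm long along x with the steel jaws towards +x, the two parallel grips together 30 mm across y and 16 mm high, from 65 mm behind to 15 mm ahead of the point. The point lies between the grips near the centre of mass, 8 mm above what the pliers lie on; z up. Mass about 180 g
- pad_green: green rubber pad, 150 x 135 x 3 mm, lying on the floor of one compartment of the divided orange bin; origin at the centre of its underside, x along its 150 mm side, z up; its top is 3 mm above the origin. The bin is fixed and has four compartments (two by two), each 155 x 140 mm inside with one pad centred in it; walls 4 mm thick, their tops 30 mm above the pad's origin. Pads do not move; which pad is in which compartment differs each time
- pad_blue: blue rubber pad, 150 x 135 x 3 mm, lying on the floor of one compartment of the divided orange bin; origin at the centre of its underside, x along its 150 mm side, z up; its top is 3 mm above the origin. The bin is fixed and has four compartments (two by two), each 155 x 140 mm inside with one pad centred in it; walls 4 mm thick, their tops 30 mm above the pad's origin. Pads do not move; which pad is in which compartment differs each time
- pad_white: white rubber pad, 150 x 135 x 3 mm, lying on the floor of one compartment of the divided orange bin; origin at the centre of its underside, x along its 150 mm side, z up; its top is 3 mm above the origin. The bin is fixed and has four compartments (two by two), each 155 x 140 mm inside with one pad centred in it; walls 4 mm thick, their tops 30 mm above the pad's origin. Pads do not move; which pad is in which compartment differs each time
- pad_black: black rubber pad, 150 x 135 x 3 mm, lying on the floor of one compartment of the divided orange bin; origin at the centre of its underside, x along its 150 mm side, z up; its top is 3 mm above the origin. The bin is fixed and has four compartments (two by two), each 155 x 140 mm inside with one pad centred in it; walls 4 mm thick, their tops 30 mm above the pad's origin. Pads do not move; which pad is in which compartment differs each time

How it is judged (in metres and radians):
At the end, for the whole second after the job is handed in: Each of the four kit items lies at rest flat on its own pad (its point within 45 mm of the pad's centre along the pad's x, 55 mm along y, and within 6 mm of its lying height), released, and both look-alikes are within 20 mm of where they started (x of fitting_green_c in the frame of pad_green between -0.045 and 0.045 m and y of fitting_green_c in the frame of pad_green between -0.055 and 0.055 m and z of fitting_green_c in the frame of pad_green between 0.017 and 0.029 m and linear speed of each of fitting_green, pliers_blue, valve, shower_arm below 0.02 m/s and angular speed of each of fitting_green, pliers_blue, valve, shower_arm below 0.2 rad/s and x of pliers_blue_c in the frame of pad_blue between -0.045 and 0.045 m and y of pliers_blue_c in the frame of pad_blue between -0.055 and 0.055 m and z of pliers_blue_c in the frame of pad_blue between 0.005 and 0.017 m and x of valve_c in the frame of pad_white between -0.045 and 0.045 m and y of valve_c in the frame of pad_white between -0.055 and 0.055 m and z of valve_c in the frame of pad_white between 0.018 and 0.03 m and x of shower_arm_c in the frame of pad_black between -0.045 and 0.045 m and y of shower_arm_c in the frame of pad_black between -0.055 and 0.055 m and z of shower_arm_c in the frame of pad_black between 0.008 and 0.02 m and distance of each of fitting_grey_c, pliers_red_c from where it was at the start of the episode below 0.02 m); the robot touches nothing.
It fails at once if a kit item is dropped (falls freely, faster than 0.75 m/s, about 30 mm) ((contact force between the fingers and fitting_green below 0.1 N and linear speed of fitting_green above 0.75 m/s) or (contact force between the fingers and pliers_blue below 0.1 N and linear speed of pliers_blue above 0.75 m/s) or (contact force between the fingers and valve below 0.1 N and linear speed of valve above 0.75 m/s) or (contact force between the fingers and shower_arm below 0.1 N and linear speed of shower_arm above 0.75 m/s)).
It fails at once if a look-alike is moved by more than 20 mm (distance of any of fitting_grey_c, pliers_red_c from where it was at the start of the episode above 0.02 m).
It also fails if it takes over 109 s, if anything falls off the work surface, if the arm or the gripper's body presses on something with over 40 N, if the wrist force passes 120 N, or if a joint passes its speed limit or range.

## Working session

There is one attempt and no reset: what is moved stays moved. The work goes in short steps, Python scripts to look and compute and a tool call to move; the robot and the scene stay as the last step left them, time stands still between calls to the robot, and variables do not carry over. Pictures are saved under pics/ and viewed, and the job is handed in when it is done.

Besides the shell and the picture viewer there is one more tool, called as a command line: name --argument value ..., lists and objects as JSON in quotes. apply_moves: Moves the arm, as the interface text tells. Its arguments: {"type":"object","properties":{"commands":{"type":"array","items":{"type":"object","properties":{"grip":{"type":"number"},"dp":{"type":"array","items":{"type":"number"}},"yaw":{"type":"number"}}}},"newtons":{"type":"number"}},"required":["commands"]}

```bash
mkdir -p pics; ls; python3 - <<'E'
from plant import get_state, capture
import cv2,numpy as np
s=get_state();print(s)
for n in ["scene","side","wrist"]:
    c=capture(n);cv2.imwrite(f"pics/{n}0.png",c["color"][:,:,::-1])
    print(n,{k:np.round(v,4).tolist() for k,v in c.items() if k!="color"})
E
```

```text
pics
{'time_s': 0.0, 'joints': array([-5.77465746e+01,  2.05910675e+01,  6.32319981e-01, -1.96593573e-02,
       -7.01356962e+01, -1.65058176e+01]), 'qd': array([ 0.06477213,  0.00490715, -0.04411051,  0.04994338, -0.00015254,
       -0.02385092]), 'joint_torque': array([ 4.02796422e-04, -5.82722926e+01,  2.93061876e+01,  6.99726239e+00,
        7.05403945e-03, -1.89267398e-04]), 'tcp_pos': array([ 0.18301462, -0.64919502,  0.22561725]), 'eef_rot': array([ 1.79904197e+02, -9.11586653e-03, -1.64259080e+02]), 'contact_force': array([ 0.38918663, -0.20992028,  0.22643556]), 'moment': array([ 0.02060969, -0.02504206,  0.00555493]), 'gripper_width': 0.08762273194657794}
scene {'camera_matrix': [[435.7374, 0.0, 315.6268], [0.0, 435.7374, 199.944], [0.0, 0.0, 1.0]], 'xyz': [1.1568, 0.4135, 0.8165], 'rotation': [45.5425, 0.9858, 122.0716]}
side {'camera_matrix': [[390.2827, 0.0, 320.1846], [0.0, 390.2827, 203.5138], [0.0, 0.0, 1.0]], 'xyz': [0.4845, 0.6631, 0.6224], 'rotation': [49.3283, 0.7309, -177.929]}
wrist {'camera_matrix': [[310.0364, 0.0, 319.5686], [0.0, 310.0364, 197.7436], [0.0, 0.0, 1.0]], 'T_tool_cam': [[0.0017, 0.9526, 0.3042, 0.0824], [1.0, -0.0017, -0.0002, -0.0003], [0.0003, 0.3042, -0.9526, -0.1576], [0.0, 0.0, 0.0, 1.0]]}
```

View pics/scene0.png

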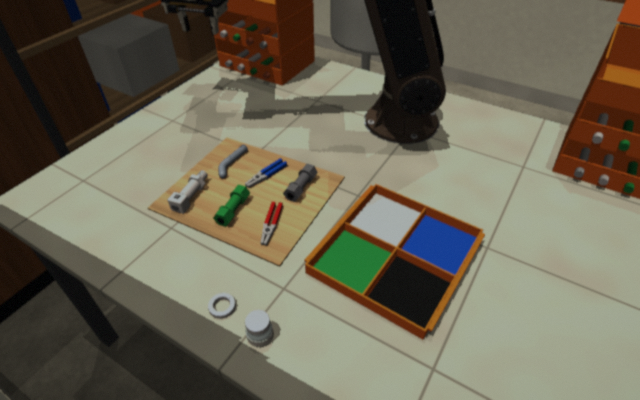

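View pics/side0.png

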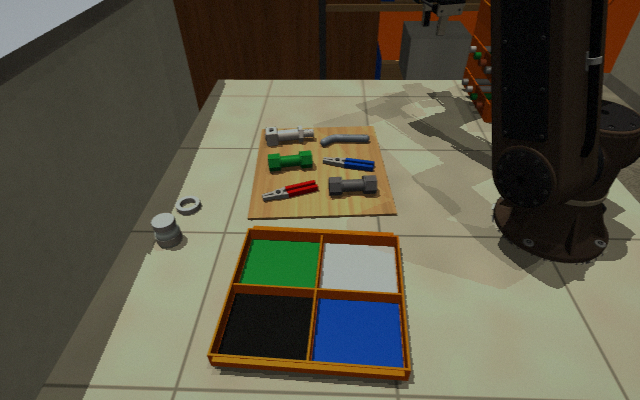

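View pics/wrist0.png

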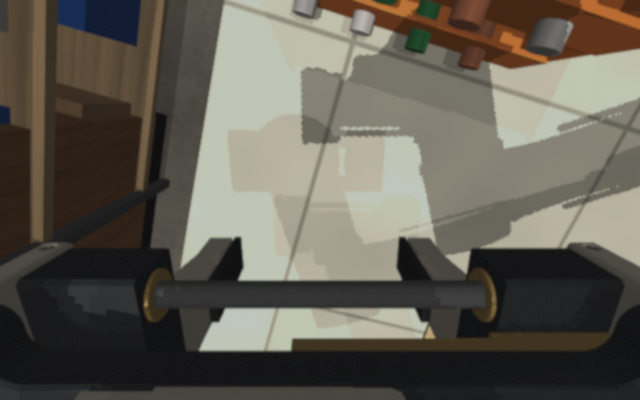

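```bash
cat > h.py <<'E'
import numpy as np,cv2
from scipy.spatial.transform import Rotation as R
from plant import get_state, capture
CAM={"scene":([[435.7374,0,315.6268],[0,435.7374,199.944],[0,0,1]],[1.1568,.4135,.8165],[45.5425,.9858,122.0716]),
"side":([[390.2827,0,320.1846],[0,390.2827,203.5138],[0,0,1]],[.4845,.6631,.6224],[49.3283,.7309,-177.929])}
def ray(n,uv):
    K,p,r=CAM[n];d=np.linalg.inv(np.array(K))@[uv[0],uv[1],1]
    return np.array(p),R.from_euler('xyz',r,degrees=True).as_matrix()@(d*[1,-1,-1])
def onz(n,uv,z):
    p,d=ray(n,uv);return p+d*(z-p[2])/d[2]
def proj(n,X):
    K,p,r=CAM[n];c=R.from_euler('xyz',r,degrees=True).as_matrix().T@(np.asarray(X)-p);c=c*[1,-1,-1];q=np.array(K)@c;return q[:2]/q[2]
def tri(a,b):
    p,d=ray("scene",a);q,e=ray("side",b);d/=np.linalg.norm(d);e/=np.linalg.norm(e)
    A=np.c_[d,-e];t=np.linalg.lstsq(A,q-p,rcond=None)[0];x=p+d*t[0];y=q+e*t[1]
    return (x+y)/2,np.linalg.norm(x-y)
def wray(n,c,pos,rot,uv):
    K=np.array(c["camera_matrix"]);T=np.array(c["T_tool_cam"]);d=np.linalg.inv(K)@[uv[0],uv[1],1]*[1,-1,-1]
    M=R.from_euler('xyz',rot,degrees=True).as_matrix()
    return np.array(pos)+M@T[:3,3],M@T[:3,:3]@d
E
python3 - <<'E'
import cv2
a=cv2.imread("pics/scene0.png");b=cv2.imread("pics/side0.png")
cv2.imwrite("pics/sz.png",cv2.resize(a[130:265,145:350],None,fx=3.9,fy=3.9,interpolation=cv2.INTER_CUBIC))
cv2.imwrite("pics/dz.png",cv2.resize(b[115:225,240:400],None,fx=5,fy=5,interpolation=cv2.INTER_CUBIC))
cv2.imwrite("pics/sb.png",cv2.resize(a[180:335,295:495],None,fx=3.8,fy=3.8,interpolation=cv2.INTER_CUBIC))
cv2.imwrite("pics/db.png",cv2.resize(b[220:385,200:420],None,fx=3.6,fy=3.6,interpolation=cv2.INTER_CUBIC))
E
```

```text
(no output)
```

View pics/sz.png

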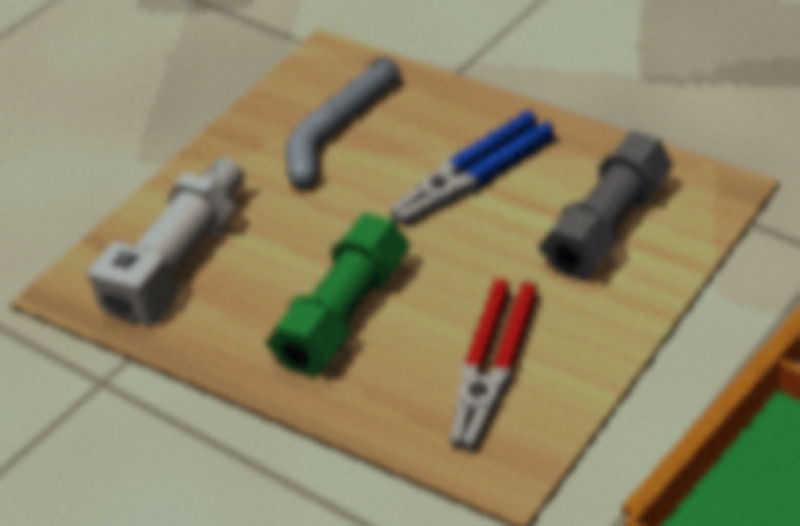

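View pics/dz.png

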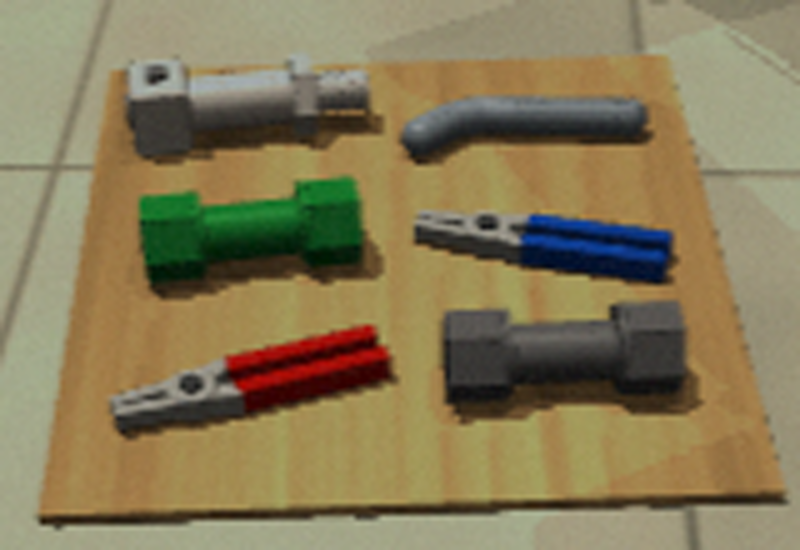

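View pics/sb.png

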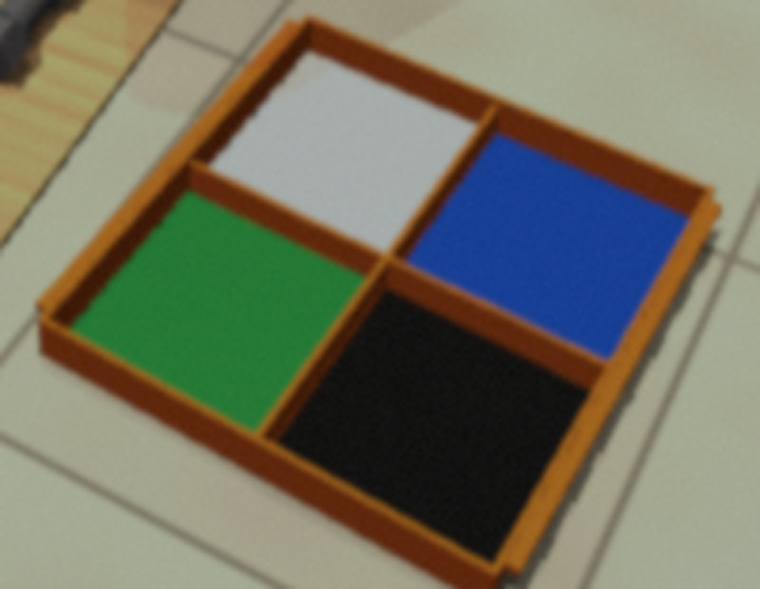

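View pics/db.png

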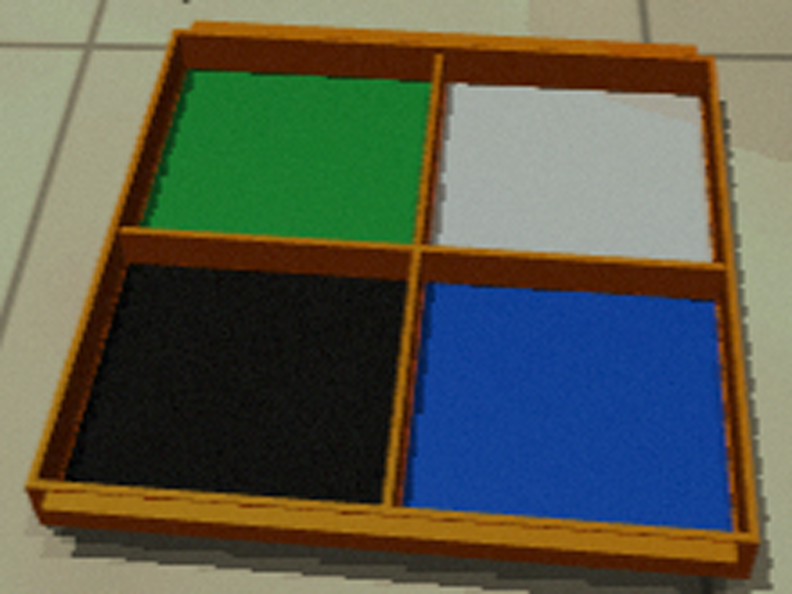

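```bash
python3 - <<'E'
from h import *
S=lambda u,v:(u/3.9+145,v/3.9+130)
D=lambda u,v:(u/5+240,v/5+115)
SB=lambda u,v:(u/3.8+295,v/3.8+180)
DB=lambda u,v:(u/3.6+200,v/3.6+220)
for n,a,b in [("gnutL",(308,330),(172,238)),("gnutR",(370,248),(328,222)),("gmid",(345,288),(252,228)),
("bpivot",(438,181),(487,222)),("bgripend",(541,122),(670,255)),("btip",(397,214),(417,226)),("bfork",(462,172),(525,236)),
("vheadhole",(124,260),(157,73)),("vshankend",(231,178),(362,92)),("vbody",(180,228),(242,100)),("vnut",(207,198),(303,98)),
("send",(388,72),(640,116)),("sbend",(305,132),(470,115)),("stip",(303,175),(418,138)),
("greymid",(607,205),(565,350)),("rpivot",(478,390),(191,383)),("rgripend",(515,287),(382,347)),
("boardR",(778,184),(785,497)),("boardN",(530,522),(40,520))]:
    x,e=tri(S(*a),D(*b));print(n,np.round(x*1000,1),round(e*1000,1))
for n,a,b in [("cross",(388,262),(417,247)),("gw_ymin",(193,164),(438,57)),("bb_ymax",(601,372),(391,503)),("xmax",(264,434),(122,231)),("xmin",(493,108),(725,266)),
("Gc1",(190,190),(432,81)),("Gc2",(75,330),(186,70)),("Gc3",(255,432),(145,228)),("Wc",(212,165),(445,83)),("Bl",(608,360),(735,530)),("Bcnr",(690,215),(720,298))]:
    x,e=tri(SB(*a),DB(*b));print(n,np.round(x*1000,1),round(e*1000,1))
E
```

```text
gnutL [ 645.6 -194.8   26.7] 0.3
gnutR [ 563.5 -210.9   26. ] 1.6
gmid [ 603.6 -199.    29.1] 2.9
bpivot [ 478.2 -219.7   19.6] 4.2
bgripend [ 380.  -199.6   13.2] 4.3
btip [ 516.1 -227.6   12.4] 2.0
bfork [ 457.3 -214.6   14.5] 3.6
vheadhole [ 670.4 -328.3   47. ] 5.0
vshankend [ 553.3 -347.8   23. ] 6.8
vbody [ 620.8 -329.    32.1] 0.7
vnut [ 585.8 -337.8   28.5] 0.8
send [ 388.9 -338.2   13.3] 7.9
sbend [ 487.5 -335.    19.4] 0.5
stip [ 518.6 -311.9   14.8] 5.0
greymid [ 439.7 -100.9   23.5] 6.3
rpivot [623.3 -77.   19.6] 5.0
rgripend [ 531.3 -115.1   13.3] 5.7
boardR [337.4 -21.    0.7] 4.7
boardN [684.2   5.8   5.9] 1.0
cross [518.  218.5  26.3] 7.7
gw_ymin [511.   79.3  27.1] 4.1
bb_ymax [524.1 355.1  20.2] 9.1
xmax [671.3 213.8  31.2] 3.7
xmin [359.7 223.5  23.8] 6.0
Gc1 [514.9  79.9   6.6] 4.9
Gc2 [660.2  83.9  20.1] 0.5
Gc3 [663.8 204.1  18.8] 7.3
Wc [504.9  91.6  22.6] 3.0
Bl [ 365.   320.7 -126.9] 76.8
Bcnr [408.  339.3  96.8] 93.4
```

apply_moves --commands '[{"dp": [-523,319,-24],"yaw": 0.275,"grip": 0.7},{"dp": [-523,319,-24],"yaw": 0.275,"grip": 0.7},{"dp": [-523,319,-24],"yaw": 0.275,"grip": 0.7},{"dp": [-523,319,-24],"yaw": 0.275,"grip": 0.7},{"dp": [-523,319,-24],"yaw": 0.275,"grip": 0.7},{"dp": [-523,319,-24],"yaw": 0.275,"grip": 0.7},{"dp": [-523,319,-24],"yaw": 0.275,"grip": 0.7},{"dp": [-523,319,-24],"yaw": 0.275,"grip": 0.7},{"dp": [-523,319,-24],"yaw": 0.275,"grip": 0.7},{"dp": [-523,319,-24],"yaw": 0.275,"grip": 0.7},{"dp": [-523,319,-24],"yaw": 0.275,"grip": 0.7},{"dp": [-523,319,-24],"yaw": 0.275,"grip": 0.7}]'

```text
time_s: 1.65
tcp_pos: [0.5997, -0.2005, 0.25]
eef_rot: [180.0, -0.1, -180.0]
contact_force: [0.1, 0.0, -0.6]
gripper_width: 0.0614
```

```bash
cat > snap.py <<'E'
import sys,json
from h import *
n=sys.argv[1]
s=get_state();c=capture("wrist")
cv2.imwrite(f"pics/{n}.png",c["color"][:,:,::-1])
json.dump(dict(pos=s["tcp_pos"].tolist(),rot=s["eef_rot"].tolist(),K=np.array(c["camera_matrix"]).tolist(),T=np.array(c["T_tool_cam"]).tolist()),open(f"pics/{n}.json","w"))
print(s["time_s"],np.round(s["tcp_pos"],4),np.round(s["eef_rot"],2),np.round(s["contact_force"],1),s["gripper_width"],np.round(s["qd"],1),np.round(s["joints"],1))
E
python3 snap.py w1
```

```text
1.65 [ 0.5997 -0.2005  0.25  ] [ 1.7999e+02 -6.0000e-02 -1.7997e+02] [ 0.1  0.  -0.6] 0.06138785110381467 [-1.4 -0.7 -0.4  0.1 -0.1  0. ] [ -0.8  15.8  -3.   -0.  -71.2 -89.1]
```

View pics/w1.png

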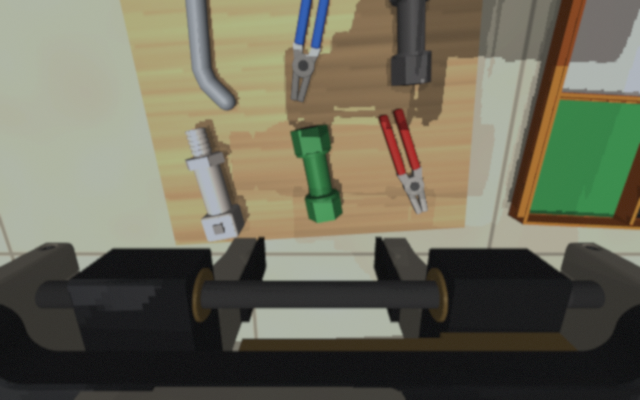

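The wrist view shows all six items from above: valve (212,190), green fitting (317,173), arm, blue pliers top-cut. I'll take a second view nearer the robot.

apply_moves --commands '[{"dp": [55,0,0],"grip": 0.7},{"dp": [110,0,0],"grip": 0.7},{"dp": [110,0,0],"grip": 0.7},{"dp": [110,0,0],"grip": 0.7}]'

```text
$.commands[0]: bad value
```

```bash
python3 snap.py w2; python3 - <<'E'
import cv2
for n in("w1","w2"):
    a=cv2.imread(f"pics/{n}.png");cv2.imwrite(f"pics/{n}z.png",cv2.resize(a[0:250,110:500],None,fx=2,fy=2,interpolation=cv2.INTER_CUBIC))
E
```

```text
1.7 [ 0.5994 -0.2011  0.2503] [ 1.8000e+02 -4.0000e-02  1.7998e+02] [ 0.8 -0.6  0.2] 0.06151365919212335 [-0.8 -0.6  0.  -0.1  0.1 -0.1] [ -0.9  15.8  -3.   -0.  -71.2 -89.1]
```

View pics/w1z.png

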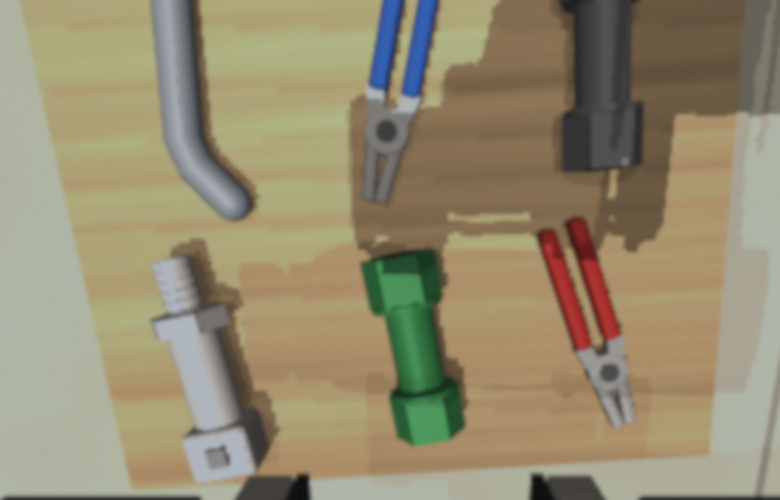

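View pics/w2z.png

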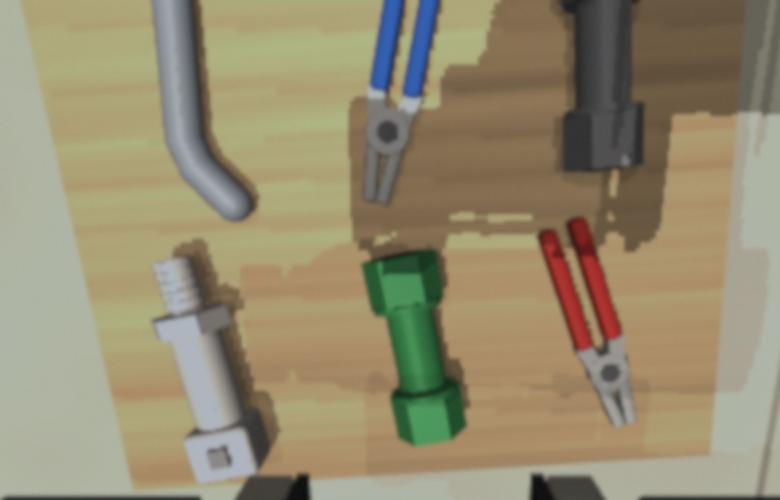

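apply_moves --commands '[{"dp": [55,0,0],"yaw": 0,"grip": 0.7},{"dp": [110,0,0],"yaw": 0,"grip": 0.7},{"dp": [110,0,0],"yaw": 0,"grip": 0.7},{"dp": [110,0,0],"yaw": 0,"grip": 0.7}]'

```text
time_s: 2.25
tcp_pos: [0.4897, -0.2015, 0.2515]
eef_rot: [-180.0, 0.1, 179.9]
contact_force: [0.6, 0.0, 0.4]
gripper_width: 0.0612
```

```bash
python3 snap.py w2; python3 - <<'E'
import cv2
for n in("w2",):
    a=cv2.imread(f"pics/{n}.png");cv2.imwrite(f"pics/{n}z.png",cv2.resize(a[0:250,110:500],None,fx=2,fy=2,interpolation=cv2.INTER_CUBIC))
E
```

```text
2.25 [ 0.4897 -0.2015  0.2515] [-1.7999e+02  1.1000e-01  1.7991e+02] [0.6 0.  0.4] 0.06116423720704893 [ 0.4  1.7  1.1  0.   0.  -0.1] [ -1.1   5.8 -15.4   0.  -68.7 -89. ]
```

View pics/w2z.png

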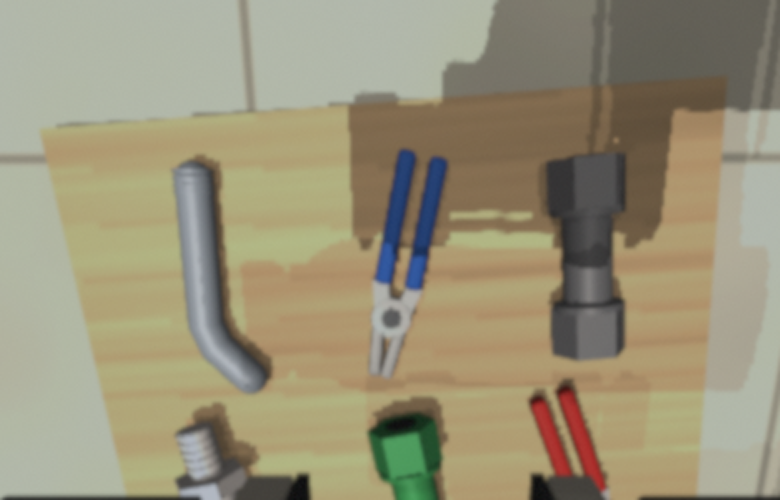

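```bash
cat >> h.py <<'E'
import json
def wr(n,uv):
    j=json.load(open(f"pics/{n}.json"));c=dict(camera_matrix=j["K"],T_tool_cam=j["T"])
    return wray(n,c,j["pos"],j["rot"],uv)
def wz(n,uv,z):
    p,d=wr(n,uv);return p+d*(z-p[2])/d[2]
def tri2(r1,r2):
    p,d=r1;q,e=r2;d=d/np.linalg.norm(d);e=e/np.linalg.norm(e)
    t=np.linalg.lstsq(np.c_[d,-e],q-p,rcond=None)[0];x=p+d*t[0];y=q+e*t[1]
    return (x+y)/2,np.linalg.norm(x-y)
Z=lambda u,v:(u/2+110,v/2)
E
python3 - <<'E'
from h import *
for n,a,b in [("armtip",(240,207),(255,382)),("armbend",(186,140),(207,325)),("pivot",(386,131),(391,318)),("forkL",(375,92),(383,283)),("forkR",(412,98),(414,288)),("ptip",(373,201),(380,375)),
("redL",(546,232),(537,398)),("redR",(576,220),(565,384)),("greynutcorner",(563,168),(553,353)),("boardpt",(131,486),(131,486))]:
    x,e=tri2(wr("w1",Z(*a)),wr("w2",Z(*b)));print(n,np.round(x*1000,1),round(e*1000,1))
print("single")
P=lambda l,n,uv,z:print(l,np.round(wz(n,Z(*uv),z)*1000,1)[:2])
P("arm end mid","w2",(193,168),.017);P("arm mid","w2",(201,245),.017);P("arm bend","w2",(208,325),.017);P("armtip","w2",(252,380),.017)
P("gripends","w2",(421,158),.018);P("gripfork","w2",(399,285),.018);P("pivot","w2",(391,318),.02)
P("green nut top","w1",(402,283),.026);P("green nut bot","w1",(427,413),.026);P("g waist up","w1",(405,312),.026);P("g waist low","w1",(418,390),.026)
P("v hole","w1",(218,457),.048);P("v nut","w1",(192,322),.027);P("vbody up","w1",(192,345),.027);P("vbody lo","w1",(218,425),.027);P("vshank end","w1",(174,262),.027)
E
```

```text
armtip [ 522.8 -308.5   20. ] 1.1
armbend [ 485.4 -337.    17.8] 0.4
pivot [ 480.5 -219.7   19.8] 0.5
forkL [ 459.3 -225.4   14.4] 1.8
forkR [ 462.4 -204.9   14.4] 0.1
ptip [ 519.2 -228.    16.1] 1.1
redL [ 537.4 -121.7    8.8] 0.0
redR [ 530.5 -101.    -1.2] 0.2
greynutcorner [ 500.8 -117.9   29.7] 0.8
boardpt [ 13420.  -13746.6 -26070.3] 67.9
single
arm end mid [ 391.1 -336. ]
arm mid [ 435.7 -336. ]
arm bend [ 485.6 -336.9]
armtip [ 522.3 -311.7]
gripends [ 385.6 -200.6]
gripfork [ 460.  -214.3]
pivot [ 480.5 -219.5]
green nut top [ 566.9 -211.1]
green nut bot [ 650.9 -195.3]
g waist up [ 584.7 -209.3]
g waist low [ 635.3 -201.2]
v hole [ 672.8 -326.8]
v nut [ 591.1 -341.6]
vbody up [ 605.7 -343.2]
vbody lo [ 659.2 -332. ]
vshank end [ 554.5 -348.5]
```

apply_moves --commands '[{"dp": [-40,-1,40],"yaw": -0.1,"grip": 0.7},{"dp": [-90,-2,80],"yaw": -0.185,"grip": 0.7},{"dp": [-119,-2,120],"yaw": -0.185,"grip": 0.7},{"dp": [-119,-2,160],"yaw": -0.185,"grip": 0.7},{"dp": [-119,-2,195],"yaw": -0.185,"grip": 0.7},{"dp": [-119,-2,220],"yaw": -0.185,"grip": 0.7},{"dp": [-119,-2,233],"yaw": -0.185,"grip": 0.7},{"dp": [-119,-2,241],"yaw": -0.185,"grip": 0.7},{"dp": [-119,-2,241],"yaw": -0.185,"grip": 0.7}]' --newtons 25

```text
time_s: 3.42
tcp_pos: [0.6092, -0.2028, 0.0095]
eef_rot: [-180.0, -0.0, -169.4]
contact_force: [-0.4, -0.0, 0.7]
gripper_width: 0.0615
```

```bash
python3 snap.py w3
```

```text
3.425 [ 0.6092 -0.2028  0.0095] [-1.8000e+02 -1.0000e-02 -1.6941e+02] [-0.4 -0.   0.7] 0.06146639550155221 [ 0.  -1.1  0.5  0.3 -0.5  0. ] [ -1.   29.2 -17.3   0.  -43.5 -78.4]
```

View pics/w3.png

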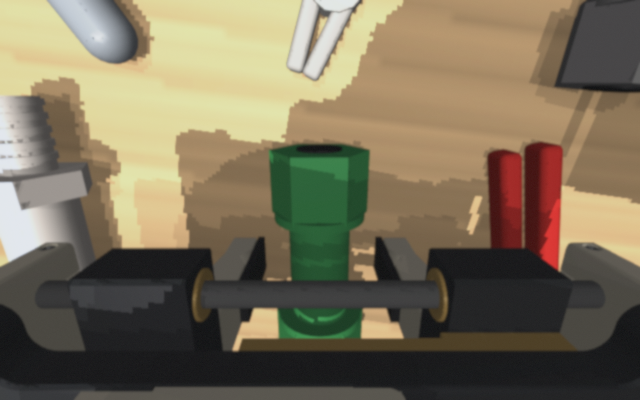

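apply_moves --commands '[{"dp": [0,0,0],"yaw": 0,"grip": 0},{"dp": [0,0,0],"yaw": 0,"grip": 0},{"dp": [0,0,0],"yaw": 0,"grip": 0},{"dp": [0,0,0],"yaw": 0,"grip": 0},{"dp": [0,0,0],"yaw": 0,"grip": 0},{"dp": [0,0,-15],"yaw": 0,"grip": 0},{"dp": [0,0,-45],"yaw": 0,"grip": 0},{"dp": [0,0,-90],"yaw": 0,"grip": 0},{"dp": [0,0,-130],"yaw": 0,"grip": 0},{"dp": [0,0,-160],"yaw": 0,"grip": 0}]' --newtons 25

```text
time_s: 4.72
tcp_pos: [0.6093, -0.2028, 0.1726]
eef_rot: [-180.0, 0.1, -169.4]
contact_force: [-0.9, -0.1, -1.5]
gripper_width: 0.0293
```

apply_moves --commands '[{"dp": [-3,40,-40],"yaw": 0.05,"grip": 0},{"dp": [-7,100,-80],"yaw": 0.12,"grip": 0},{"dp": [-11,155,-80],"yaw": 0.223,"grip": 0},{"dp": [-15,210,-80],"yaw": 0.223,"grip": 0},{"dp": [-18,265,-80],"yaw": 0.223,"grip": 0},{"dp": [-22,320,-80],"yaw": 0.223,"grip": 0},{"dp": [-26,375,-80],"yaw": 0.223,"grip": 0},{"dp": [-29,410,-80],"yaw": 0.223,"grip": 0},{"dp": [-29,423,-80],"yaw": 0.223,"grip": 0},{"dp": [-29,423,-80],"yaw": 0.223,"grip": 0},{"dp": [-29,423,-80],"yaw": 0.223,"grip": 0}]'

```text
time_s: 6.1
tcp_pos: [0.5598, 0.2174, 0.2499]
eef_rot: [-180.0, 0.0, 177.8]
contact_force: [-0.1, -0.2, -1.4]
gripper_width: 0.0294
```

```bash
python3 snap.py w4
```

```text
6.1 [0.5598 0.2174 0.2499] [-180.      0.    177.77] [-0.1 -0.2 -1.4] 0.02935223061365042 [-0.5 -0.  -0.  -0.1  0.1 -0.1] [  39.9   12.8   -7.1    0.   -70.1 -132.1]
```

View pics/w4.png

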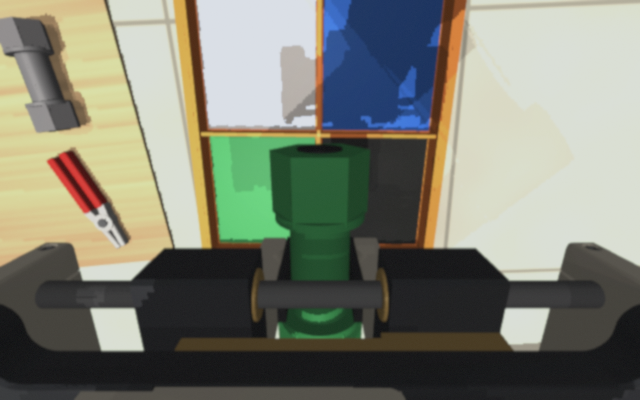

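apply_moves --commands '[{"dp": [45,0,0],"yaw": 0,"grip": 0},{"dp": [80,0,0],"yaw": 0,"grip": 0},{"dp": [80,0,0],"yaw": 0,"grip": 0},{"dp": [80,0,0],"yaw": 0,"grip": 0}]'

```text
time_s: 6.65
tcp_pos: [0.4803, 0.221, 0.2501]
eef_rot: [180.0, 0.0, 177.8]
contact_force: [0.8, -1.3, -0.5]
gripper_width: 0.0294
```

```bash
python3 snap.py w5;python3 - <<'E'
import cv2
for n in("w4","w5"):
    a=cv2.imread(f"pics/{n}.png");cv2.imwrite(f"pics/{n}z.png",cv2.resize(a[0:250,160:480],None,fx=2.4,fy=2.4,interpolation=cv2.INTER_CUBIC))
E
```

```text
6.65 [0.4803 0.221  0.2501] [1.7996e+02 5.0000e-02 1.7778e+02] [ 0.8 -1.3 -0.5] 0.029406873829228405 [-0.3  1.2  0.5  0.1 -0.1 -0.2] [  46.     5.8  -15.6    0.   -68.5 -138.2]
```

View pics/w4z.png

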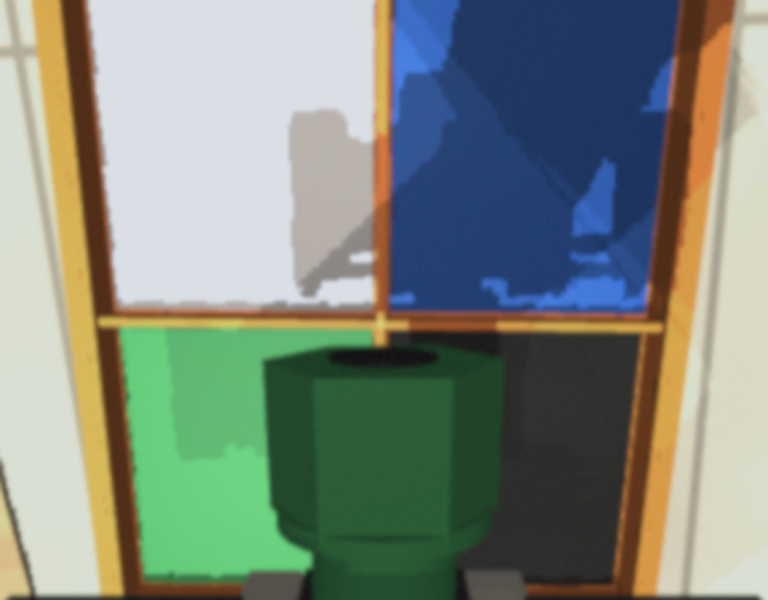

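View pics/w5z.png

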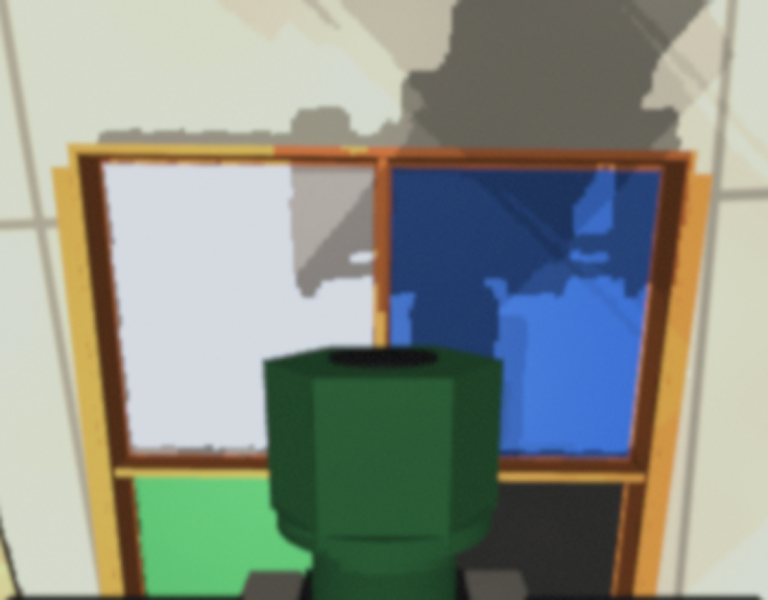

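```bash
python3 - <<'E'
from h import *
Y=lambda u,v:(u/2.4+160,v/2.4)
for n,a,b in [("rimL",(101,322),(117,471)),("rimR",(661,327),(643,478)),("wBL",(115,304),(131,451)),("bBR",(646,312),(630,456))]:
    x,e=tri2(wr("w4",Y(*a)),wr("w5",Y(*b)));print(n,np.round(x*1000,1),round(e*1000,1))
P=lambda l,n,uv,z:print(l,np.round(wz(n,Y(*uv),z)*1000,1)[:2])
for z in(.003,.007):
  P("W BL","w4",(115,304),z);P("W BL","w5",(131,452),z);P("W BR","w4",(373,308),z);P("W TL","w5",(102,162),z);P("W TR","w5",(377,165),z)
  P("B TL","w5",(392,169),z);P("B TR","w5",(663,171),z);P("B BR","w5",(630,456),z);P("B BL","w4",(390,312),z);P("B BR","w4",(646,312),z)
  P("G TL","w4",(119,331),z);P("G BL","w4",(141,580),z);P("K TR","w4",(643,336),z);P("K BR","w4",(615,584),z)
P("cross","w4",(381,323),.031);P("top center","w5",(381,153),.031)
E
```

```text
rimL [513.2  76.   24.3] 0.2
rimR [525.5 357.7  31. ] 0.3
wBL [505.4  80.8  13.1] 0.8
bBR [520.5 358.2   6.6] 0.5
W BL [506.1  76.7]
W BL [508.7  77.5]
W BR [513.3 213.7]
W TL [357.1  84.2]
W TR [363.6 222.4]
B TL [365.8 229.9]
B TR [371.8 366.6]
B BR [521.6 359.6]
B BL [515.7 222.7]
B BR [520.8 359.2]
G TL [520.3  76.8]
G BL [667.3  68.6]
K TR [533.5 358.4]
K BR [680.5 351.8]
W BL [505.8  78.1]
W BL [507.6  78.9]
W BR [513.  213.8]
W TL [357.5  85.5]
W TR [364.  222.4]
B TL [366.1 229.8]
B TR [372.  365.2]
B BR [520.4 358.3]
B BL [515.4 222.7]
B BR [520.4 357.8]
G TL [519.9  78.2]
G BL [665.4  70.1]
K TR [532.9 357.1]
K BR [678.5 350.5]
cross [518.3 217.9]
top center [360.9 224.6]
```

apply_moves --commands '[{"dp": [-45,-30,30],"yaw": 0,"grip": 0},{"dp": [-90,-58,70],"yaw": 0,"grip": 0},{"dp": [-117,-74,110],"yaw": 0,"grip": 0},{"dp": [-117,-74,150],"yaw": 0,"grip": 0},{"dp": [-117,-74,185],"yaw": 0,"grip": 0},{"dp": [-117,-74,210],"yaw": 0,"grip": 0},{"dp": [-117,-74,225],"yaw": 0,"grip": 0},{"dp": [-117,-74,233],"yaw": 0,"grip": 0},{"dp": [-117,-74,236],"yaw": 0,"grip": 0},{"dp": [-117,-74,238],"yaw": 0,"grip": 0},{"dp": [-117,-74,238],"yaw": 0,"grip": 0}]'

```text
time_s: 8.07
tcp_pos: [0.5942, 0.1433, 0.0122]
eef_rot: [180.0, 0.1, 177.8]
contact_force: [-0.4, -0.4, -0.3]
gripper_width: 0.0292
```

```bash
python3 snap.py w6
```

```text
8.075 [0.5942 0.1433 0.0122] [1.7996e+02 5.0000e-02 1.7782e+02] [-0.4 -0.4 -0.3] 0.029238016218394947 [ 0.  -0.1 -0.   0.1 -0.  -0. ] [  31.8   26.8  -21.4   -0.   -41.7 -124. ]
```

View pics/w6.png

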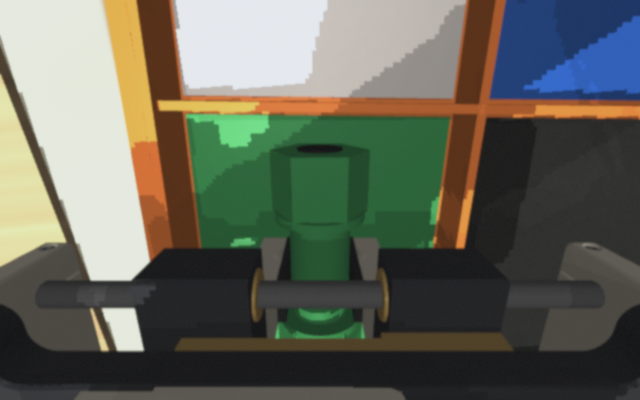

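Centred in the green compartment. I'll lower in small steps and look for contact.

apply_moves --commands '[{"dp": [0,0,1.5],"yaw": 0,"grip": 0},{"dp": [0,0,3],"yaw": 0,"grip": 0},{"dp": [0,0,3],"yaw": 0,"grip": 0}]'

```text
time_s: 8.5
tcp_pos: [0.5943, 0.1433, 0.0107]
eef_rot: [180.0, 0.1, 177.9]
contact_force: [-6.2, 0.2, 15.9]
gripper_width: 0.0296
```

apply_moves --commands '[{"dp": [0,0,-2],"yaw": 0,"grip": 0},{"dp": [0,0,-2],"yaw": 0,"grip": 0.6},{"dp": [0,0,-2],"yaw": 0,"grip": 0.6},{"dp": [0,0,-2],"yaw": 0,"grip": 0.6},{"dp": [0,0,-2],"yaw": 0,"grip": 0.6},{"dp": [0,0,-30],"yaw": 0,"grip": 0.6},{"dp": [0,0,-85],"yaw": 0,"grip": 0.6},{"dp": [0,0,-120],"yaw": 0,"grip": 0.6}]'

```text
time_s: 9.5
tcp_pos: [0.5946, 0.1433, 0.131]
eef_rot: [180.0, 0.1, 177.8]
contact_force: [1.1, 1.0, -0.5]
gripper_width: 0.0524
```

```bash
python3 snap.py w7
```

```text
9.5 [0.5946 0.1433 0.131 ] [1.7995e+02 1.1000e-01 1.7783e+02] [ 1.1  1.  -0.5] 0.05235370516178156 [ -0.  -15.7  16.6  -0.6 -33.    0.1] [  31.8   18.9  -15.     0.   -55.9 -124. ]
```

View pics/w7.png

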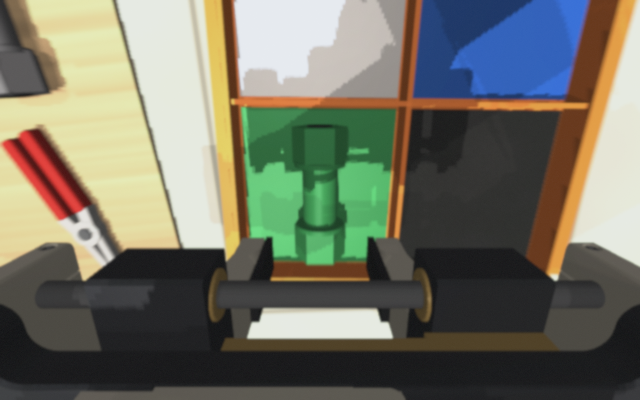

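apply_moves --commands '[{"dp": [10,-30,-20],"yaw": 0.05,"grip": 0.6},{"dp": [30,-85,-20],"yaw": 0.15,"grip": 0.6},{"dp": [50,-140,-20],"yaw": 0.15,"grip": 0.6},{"dp": [71,-196,-20],"yaw": 0.15,"grip": 0.6},{"dp": [91,-250,-20],"yaw": 0.15,"grip": 0.6},{"dp": [111,-305,-20],"yaw": 0.15,"grip": 0.6},{"dp": [126,-347,-15],"yaw": 0.15,"grip": 0.6},{"dp": [131,-361,0],"yaw": 0.15,"grip": 0.6},{"dp": [131,-361,10],"yaw": 0.15,"grip": 0.6},{"dp": [131,-361,10],"yaw": 0.15,"grip": 0.6}]'

```text
time_s: 10.8
tcp_pos: [0.4489, -0.212, 0.1175]
eef_rot: [-180.0, -0.1, 169.2]
contact_force: [1.2, -0.5, 1.0]
gripper_width: 0.0528
```

```bash
python3 snap.py w8
```

```text
10.8 [ 0.4489 -0.212   0.1175] [-1.7999e+02 -1.2000e-01  1.6924e+02] [ 1.2 -0.5  1. ] 0.05283292494922885 [ 0.7 -0.8  1.2  0.4 -1.   0.2] [ -2.6   9.8 -29.9  -0.  -50.4 -98.2]
```

View pics/w8.png

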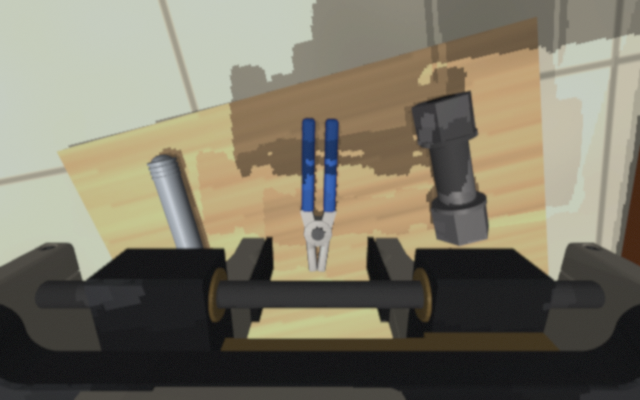

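```bash
python3 - <<'E'
from h import *
for l,uv,z in [("ends",(320,119),.018),("fork",(319,213),.018),("pivot",(318,234),.02),("tip",(317,271),.014)]:
  print(l,np.round(wz("w8",uv,z)*1000,1))
E
```

```text
ends [ 383.1 -199.3   18. ]
fork [ 462.3 -215.1   18. ]
pivot [ 481.1 -219.5   20. ]
tip [ 521.4 -228.2   14. ]
```

apply_moves --commands '[{"dp": [1,0,30],"yaw": 0,"grip": 0.6},{"dp": [1,0,65],"yaw": 0,"grip": 0.6},{"dp": [1,0,90],"yaw": 0,"grip": 0.6},{"dp": [1,0,104],"yaw": 0,"grip": 0.6},{"dp": [1,0,110],"yaw": 0,"grip": 0.6},{"dp": [1,0,110],"yaw": 0,"grip": 0.6},{"dp": [1,0,110],"yaw": 0,"grip": 0},{"dp": [1,0,110],"yaw": 0,"grip": 0},{"dp": [1,0,110],"yaw": 0,"grip": 0},{"dp": [1,0,110],"yaw": 0,"grip": 0},{"dp": [1,0,110],"yaw": 0,"grip": 0}]' --newtons 40

```text
time_s: 12.22
tcp_pos: [0.4485, -0.2126, 0.009]
eef_rot: [-180.0, 0.0, 169.2]
contact_force: [-0.2, 1.0, 6.7]
gripper_width: 0.0298
```

apply_moves --commands '[{"dp": [0,0,-10],"yaw": 0,"grip": 0},{"dp": [0,0,-40],"yaw": 0,"grip": 0},{"dp": [0,0,-80],"yaw": 0,"grip": 0},{"dp": [4,20,-110],"yaw": 0,"grip": 0},{"dp": [13,60,-120],"yaw": 0,"grip": 0},{"dp": [24,115,-120],"yaw": 0,"grip": 0},{"dp": [36,170,-120],"yaw": 0,"grip": 0},{"dp": [47,225,-120],"yaw": 0,"grip": 0}]'

```text
time_s: 13.22
tcp_pos: [0.4435, 0.0189, 0.1291]
eef_rot: [180.0, 0.0, 169.2]
contact_force: [1.8, 0.0, -1.9]
gripper_width: 0.0298
```

apply_moves --commands '[{"dp": [12,55,0],"yaw": -0.1,"grip": 0},{"dp": [23,110,0],"yaw": -0.145,"grip": 0},{"dp": [35,165,0],"yaw": -0.145,"grip": 0},{"dp": [46,220,0],"yaw": -0.145,"grip": 0},{"dp": [55,255,0],"yaw": -0.145,"grip": 0},{"dp": [57,270,0],"yaw": -0.145,"grip": 0},{"dp": [57,270,0],"yaw": -0.145,"grip": 0},{"dp": [57,270,0],"yaw": -0.145,"grip": 0}]'

```text
time_s: 14.22
tcp_pos: [0.4384, 0.292, 0.1285]
eef_rot: [-180.0, -0.0, 177.5]
contact_force: [-0.6, -0.6, -2.8]
gripper_width: 0.0294
```

```bash
python3 snap.py w9
```

```text
14.225 [0.4384 0.292  0.1285] [-1.7997e+02 -4.0000e-02  1.7748e+02] [-0.6 -0.6 -2.8] 0.029433570131801423 [-0.4 -0.3 -0.1  0.   0.1 -0.2] [  55.    11.7  -25.6   -0.   -52.7 -147.5]
```

View pics/w9.png

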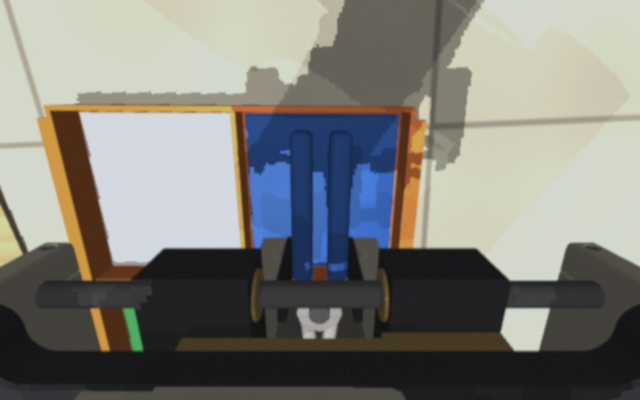

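```bash
python3 - <<'E'
from h import *
for l,uv,z in [("rear",(320,131),.135),("rearL",(301,132),.135),("rearR",(340,132),.135),("padTL",(247,114),.005),("padTR",(398,113),.005),("WTL",(80,113),.005),("rimTL",(47,107),.031),("rimTR",(417,108),.031)]:
  print(l,np.round(wz("w9",uv,z)*1000,1))
E
```

```text
rear [370.8 295.1 135. ]
rearL [370.9 286.  135. ]
rearR [371.7 304.6 135. ]
padTL [366.1 231.3   5. ]
padTR [370.8 363.5   5. ]
WTL [359.   85.2   5. ]
rimTL [353.2  79.8  31. ]
rimTR [366.3 372.1  31. ]
```

apply_moves --commands '[{"dp": [-2,1,30],"yaw": 0,"grip": 0},{"dp": [-2,1,65],"yaw": 0,"grip": 0},{"dp": [-2,1,92],"yaw": 0,"grip": 0},{"dp": [-2,1,107],"yaw": 0,"grip": 0},{"dp": [-2,1,113],"yaw": 0,"grip": 0},{"dp": [-2,1,116],"yaw": 0,"grip": 0},{"dp": [-2,1,117.5],"yaw": 0,"grip": 0},{"dp": [-2,1,117.5],"yaw": 0,"grip": 0}]'

```text
time_s: 15.28
tcp_pos: [0.4409, 0.2944, 0.0116]
eef_rot: [180.0, 0.0, 177.5]
contact_force: [0.0, -0.1, -2.0]
gripper_width: 0.03
```

apply_moves --commands '[{"dp": [0,0,1],"yaw": 0,"grip": 0},{"dp": [0,0,2],"yaw": 0,"grip": 0},{"dp": [0,0,2],"yaw": 0,"grip": 0}]'

```text
time_s: 15.65
tcp_pos: [0.4409, 0.2944, 0.01]
eef_rot: [180.0, 0.0, 177.6]
contact_force: [-3.1, -1.4, 8.1]
gripper_width: 0.0298
```

Contact felt. Release and rise.

apply_moves --commands '[{"dp": [0,0,0],"yaw": 0,"grip": 0.55},{"dp": [0,0,0],"yaw": 0,"grip": 0.55},{"dp": [0,0,0],"yaw": 0,"grip": 0.55},{"dp": [0,0,0],"yaw": 0,"grip": 0.55},{"dp": [0,0,-30],"yaw": 0,"grip": 0.55},{"dp": [0,0,-80],"yaw": 0,"grip": 0.7},{"dp": [0,0,-130],"yaw": 0,"grip": 0.7},{"dp": [0,0,-140],"yaw": 0,"grip": 0.7}]'

```text
time_s: 16.65
tcp_pos: [0.442, 0.2956, 0.1527]
eef_rot: [179.7, 0.2, 177.6]
contact_force: [0.4, 0.8, -0.8]
gripper_width: 0.0611
```

```bash
python3 snap.py w10
```

```text
16.65 [0.442  0.2956 0.1527] [179.72   0.22 177.55] [ 0.4  0.8 -0.8] 0.06109812239688452 [ 0.  -2.4  2.7 -1.3 -8.4  0.1] [  54.9   10.5  -23.6    0.   -55.6 -147.4]
```

View pics/w10.png

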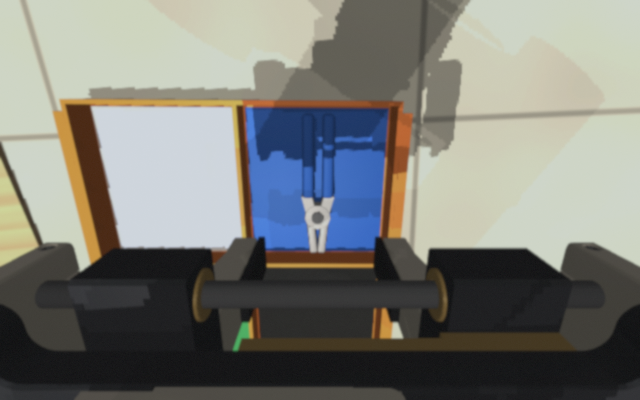

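apply_moves --commands '[{"dp": [-10,-30,0],"yaw": 0,"grip": 0.7},{"dp": [-28,-84,0],"yaw": 0,"grip": 0.7},{"dp": [-46,-138,0],"yaw": 0,"grip": 0.7},{"dp": [-64,-192,0],"yaw": 0,"grip": 0.7},{"dp": [-83,-247,0],"yaw": 0,"grip": 0.7},{"dp": [-101,-302,0],"yaw": -0.06,"grip": 0.7},{"dp": [-119,-356,0],"yaw": -0.12,"grip": 0.7},{"dp": [-138,-411,0],"yaw": -0.18,"grip": 0.7},{"dp": [-156,-466,0],"yaw": -0.229,"grip": 0.7},{"dp": [-174,-520,0],"yaw": -0.229,"grip": 0.7},{"dp": [-192,-575,0],"yaw": -0.229,"grip": 0.7},{"dp": [-204,-610,0],"yaw": -0.229,"grip": 0.7}]'

```text
time_s: 18.2
tcp_pos: [0.6175, -0.3265, 0.1464]
eef_rot: [179.9, -0.2, -169.5]
contact_force: [0.2, 0.5, -1.2]
gripper_width: 0.0614
```

apply_moves --commands '[{"dp": [-2,-12.5,10],"yaw": 0,"grip": 0.7},{"dp": [-2,-12.5,20],"yaw": 0,"grip": 0.7},{"dp": [-2,-12.5,20],"yaw": 0,"grip": 0.7}]'

```text
time_s: 18.58
tcp_pos: [0.6213, -0.3345, 0.127]
eef_rot: [179.9, -0.2, -169.3]
contact_force: [0.3, 0.7, -0.5]
gripper_width: 0.0615
```

```bash
python3 snap.py w11
```

```text
18.575 [ 0.6213 -0.3345  0.127 ] [ 1.7989e+02 -1.6000e-01 -1.6932e+02] [ 0.3  0.7 -0.5] 0.06149443897777155 [ 0.5 -1.4  1.3  0.6 -0.8  0.1] [-12.5  27.4  -2.   -0.  -60.8 -66.8]
```

View pics/w11.png

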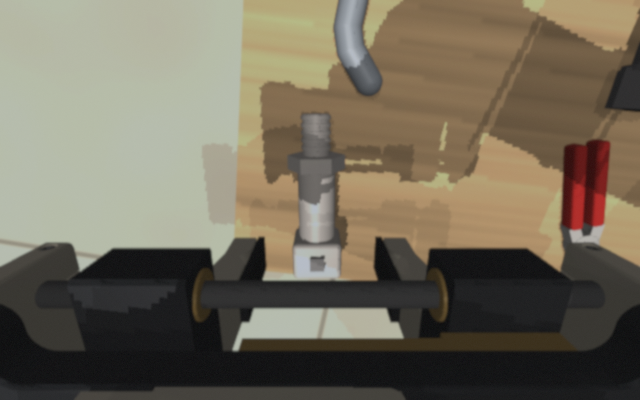

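```bash
python3 - <<'E'
from h import *
o=None
for l,uv,z in [("shankend",(316,113),.033),("nut",(316,163),.048),("body0",(317,180),.043),("bodyend",(318,240),.043),("hole",(318,263),.048),("nutL",(288,162),.027),("nutR",(344,162),.027)]:
  x=wz("w11",uv,z);j=json.load(open("pics/w11.json"));t=R.from_euler('xyz',j["rot"],degrees=True).as_matrix().T@(x-j["pos"])
  print(l,np.round(x*1000,1),"tool",np.round(t*1000,1))
E
```

```text
shankend [ 551.1 -350.7   33. ] tool [71.8 -3.1 94.2]
nut [ 587.2 -343.8   48. ] tool [35.  -3.  79.1]
body0 [ 601.6 -340.4   43. ] tool [20.2 -2.2 84. ]
bodyend [ 653.4 -329.8   43. ] tool [-32.6  -1.4  83.9]
hole [ 672.3 -326.2   48. ] tool [-51.9  -1.4  78.8]
nutL [ 594.8 -366.6   27. ] tool [ 31.7 -26.8 100. ]
nutR [ 586.  -320.3   27. ] tool [ 31.7  20.4 100.1]
```

apply_moves --commands '[{"dp": [-2,-2,30],"yaw": 0,"grip": 0.7},{"dp": [-2,-2,65],"yaw": 0,"grip": 0.7},{"dp": [-2,-2,95],"yaw": 0,"grip": 0.7},{"dp": [-2,-2,110],"yaw": 0,"grip": 0.7},{"dp": [-2,-2,117],"yaw": 0,"grip": 0.7},{"dp": [-2,-2,117],"yaw": 0,"grip": 0.7},{"dp": [-2,-2,117],"yaw": 0,"grip": 0},{"dp": [-2,-2,117],"yaw": 0,"grip": 0},{"dp": [-2,-2,117],"yaw": 0,"grip": 0},{"dp": [-2,-2,117],"yaw": 0,"grip": 0},{"dp": [-2,-2,117],"yaw": 0,"grip": 0}]' --newtons 35

```text
time_s: 20.0
tcp_pos: [0.6249, -0.3376, 0.0124]
eef_rot: [-180.0, 0.0, -169.3]
contact_force: [-0.6, 0.7, 4.4]
gripper_width: 0.0311
```

apply_moves --commands '[{"dp": [0,0,-10],"yaw": 0,"grip": 0},{"dp": [0,0,-40],"yaw": 0,"grip": 0},{"dp": [0,0,-80],"yaw": 0,"grip": 0},{"dp": [4,20,-110],"yaw": 0,"grip": 0},{"dp": [11,60,-120],"yaw": 0.03,"grip": 0},{"dp": [21,115,-120],"yaw": 0.08,"grip": 0},{"dp": [31,170,-120],"yaw": 0.13,"grip": 0},{"dp": [41,225,-120],"yaw": 0.18,"grip": 0},{"dp": [51,280,-120],"yaw": 0.23,"grip": 0},{"dp": [61,335,-120],"yaw": 0.23,"grip": 0},{"dp": [71,390,-120],"yaw": 0.23,"grip": 0},{"dp": [81,445,-120],"yaw": 0.23,"grip": 0}]'

```text
time_s: 21.5
tcp_pos: [0.4622, 0.0863, 0.1327]
eef_rot: [180.0, 0.0, 177.5]
contact_force: [1.5, 0.0, -1.0]
gripper_width: 0.0312
```

```bash
python3 -c "
from h import *
s=get_state();p=s['tcp_pos']*1000;y=np.radians(s['eef_rot'][2]);d=np.array([438,149.5])-p[:2]
print(p,np.degrees(y),d@[np.cos(y),np.sin(y)],d@[np.sin(y),-np.cos(y)])"
```

```text
[462.22433355  86.30503622 132.67329397] 177.4560412434287 27.0054229436504 62.05746461606703
```

apply_moves --commands '[{"dp": [20,45,0],"yaw": 0,"grip": 0},{"dp": [27,63.5,0],"yaw": 0,"grip": 0},{"dp": [27,63.5,0],"yaw": 0,"grip": 0},{"dp": [27,63.5,0],"yaw": 0,"grip": 0}]'

```text
time_s: 22.0
tcp_pos: [0.4388, 0.149, 0.1322]
eef_rot: [180.0, 0.0, 177.5]
contact_force: [0.4, -0.3, -1.2]
gripper_width: 0.0308
```

```bash
python3 snap.py w12
```

```text
22.0 [0.4388 0.149  0.1322] [180.     0.   177.47] [ 0.4 -0.3 -1.2] 0.030842641625033574 [-0.9  0.3 -0.1 -0.1  0.1 -0. ] [  43.2    5.5  -32.8   -0.   -51.7 -135.7]
```

View pics/w12.png

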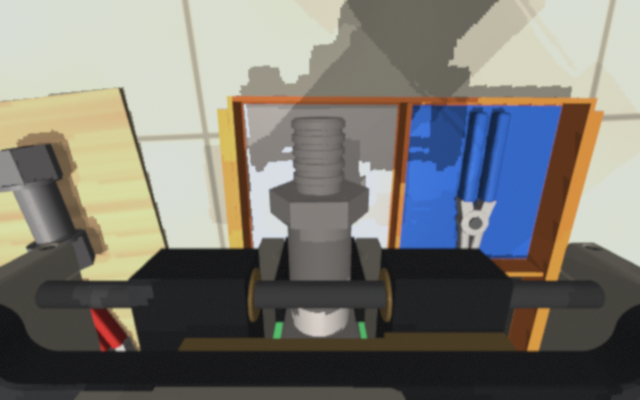

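```bash
python3 - <<'E'
from h import *
for l,uv,z in [("shank",(318,117),.155),("padTL",(244,104),.005),("padTR",(395,106),.005),("rimTL",(231,99),.031),("rimTR",(404,101),.031)]:
  print(l,np.round(wz("w12",uv,z)*1000,1))
E
```

```text
shank [363.8 151.5 155. ]
padTL [358.1  85.9   5. ]
padTR [365.4 218.6   5. ]
rimTL [353.7  82.1  31. ]
rimTR [361.1 219.6  31. ]
```

apply_moves --commands '[{"dp": [-2.5,0,30],"yaw": 0,"grip": 0},{"dp": [-2.5,0,65],"yaw": 0,"grip": 0},{"dp": [-2.5,0,92],"yaw": 0,"grip": 0},{"dp": [-2.5,0,107],"yaw": 0,"grip": 0},{"dp": [-2.5,0,113],"yaw": 0,"grip": 0},{"dp": [-2.5,0,116],"yaw": 0,"grip": 0},{"dp": [-2.5,0,117],"yaw": 0,"grip": 0},{"dp": [-2.5,0,117],"yaw": 0,"grip": 0}]'

```text
time_s: 23.05
tcp_pos: [0.4416, 0.1495, 0.0156]
eef_rot: [180.0, 0.0, 177.5]
contact_force: [-0.4, -1.2, -2.0]
gripper_width: 0.0313
```

apply_moves --commands '[{"dp": [0,0,1],"yaw": 0,"grip": 0},{"dp": [0,0,2],"yaw": 0,"grip": 0},{"dp": [0,0,2],"yaw": 0,"grip": 0}]'

```text
time_s: 23.42
tcp_pos: [0.4414, 0.1494, 0.0134]
eef_rot: [180.0, 0.0, 177.5]
contact_force: [-1.5, 0.2, 3.7]
gripper_width: 0.0313
```

Light contact (+5 N change). Release.

apply_moves --commands '[{"dp": [0,0,0.5],"yaw": 0,"grip": 0},{"dp": [0,0,0],"yaw": 0,"grip": 0.6},{"dp": [0,0,0],"yaw": 0,"grip": 0.6},{"dp": [0,0,0],"yaw": 0,"grip": 0.6},{"dp": [0,0,0],"yaw": 0,"grip": 0.6},{"dp": [0,0,-30],"yaw": 0,"grip": 0.6},{"dp": [0,0,-80],"yaw": 0,"grip": 0.6},{"dp": [0,0,-125],"yaw": 0,"grip": 0.6},{"dp": [0,0,-125],"yaw": 0,"grip": 0.6}]'

```text
time_s: 24.55
tcp_pos: [0.4432, 0.1507, 0.1416]
eef_rot: [179.7, 0.3, 177.5]
contact_force: [0.3, -0.5, -0.5]
gripper_width: 0.0529
```

```bash
python3 snap.py w13
```

```text
24.55 [0.4432 0.1507 0.1416] [179.74   0.31 177.49] [ 0.3 -0.5 -0.5] 0.05290547184519209 [ 0.1  2.8 -3.6 -1.4  2.9  0.1] [  43.     5.1  -31.8    0.   -52.7 -135.5]
```

View pics/w13.png

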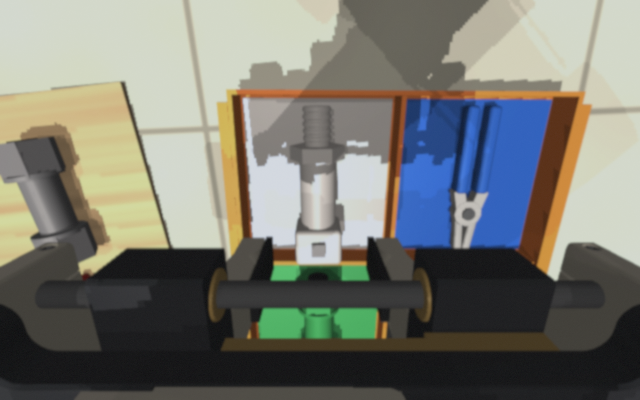

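apply_moves --commands '[{"dp": [-2,-30,0],"yaw": 0,"grip": 0.6},{"dp": [-6,-84,0],"yaw": 0,"grip": 0.6},{"dp": [-11,-140,0],"yaw": 0,"grip": 0.6},{"dp": [-15,-196,0],"yaw": 0,"grip": 0.6},{"dp": [-19,-252,0],"yaw": 0,"grip": 0.6},{"dp": [-23,-308,0],"yaw": -0.044,"grip": 0.6},{"dp": [-28,-364,0],"yaw": -0.044,"grip": 0.6},{"dp": [-32,-420,0],"yaw": -0.044,"grip": 0.6},{"dp": [-36,-465,0],"yaw": -0.044,"grip": 0.6},{"dp": [-37,-484,0],"yaw": -0.044,"grip": 0.6},{"dp": [-37,-484,0],"yaw": -0.044,"grip": 0.6},{"dp": [-37,-484,0],"yaw": -0.044,"grip": 0.6}]'

```text
time_s: 26.1
tcp_pos: [0.4564, -0.335, 0.1374]
eef_rot: [180.0, -0.1, -180.0]
contact_force: [0.1, 1.9, 0.3]
gripper_width: 0.0528
```

```bash
python3 snap.py w14
```

```text
26.1 [ 0.4564 -0.335   0.1374] [ 1.7996e+02 -7.0000e-02 -1.8000e+02] [0.1 1.9 0.3] 0.052803352568306 [ 0.8 -0.8 -0.   0.  -0.1  0.2] [-16.5  14.7 -20.2  -0.  -55.2 -73.5]
```

View pics/w14.png

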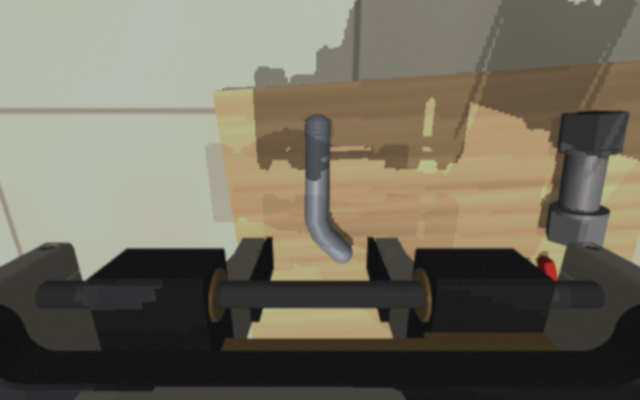

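```bash
python3 - <<'E'
from h import *
for l,uv,z in [("rear",(318,115),.020),("axis hi",(317,150),.017),("axis lo",(316,200),.017),("bend",(317,217),.017),("tip",(344,261),.013)]:
  print(l,np.round(wz("w14",uv,z)*1000,1))
E
```

```text
rear [ 387.2 -336.4   20. ]
axis hi [ 417.8 -337.3   17. ]
axis lo [ 464.9 -338.3   17. ]
bend [ 482.1 -337.4   17. ]
tip [ 531.7 -309.9   13. ]
```

apply_moves --commands '[{"dp": [1,-2.5,40],"yaw": 0,"grip": 0.6},{"dp": [1,-2.5,80],"yaw": 0,"grip": 0.6},{"dp": [1,-2.5,108],"yaw": 0,"grip": 0.6},{"dp": [1,-2.5,123],"yaw": 0,"grip": 0.6},{"dp": [1,-2.5,130],"yaw": 0,"grip": 0.6},{"dp": [1,-2.5,130],"yaw": 0,"grip": 0.6},{"dp": [1,-2.5,130],"yaw": 0,"grip": 0},{"dp": [1,-2.5,130],"yaw": 0,"grip": 0},{"dp": [1,-2.5,130],"yaw": 0,"grip": 0},{"dp": [1,-2.5,130],"yaw": 0,"grip": 0},{"dp": [1,-2.5,130],"yaw": 0,"grip": 0},{"dp": [1,-2.5,130],"yaw": 0,"grip": 0}]' --newtons 45

```text
time_s: 27.65
tcp_pos: [0.456, -0.3384, 0.0084]
eef_rot: [-180.0, 0.0, 180.0]
contact_force: [-1.0, 1.2, 5.8]
gripper_width: 0.0209
```

apply_moves --commands '[{"dp": [0,0,-10],"yaw": 0,"grip": 0},{"dp": [0,0,-40],"yaw": 0,"grip": 0},{"dp": [0,0,-80],"yaw": 0,"grip": 0},{"dp": [-5,20,-110],"yaw": 0,"grip": 0},{"dp": [-14,60,-120],"yaw": 0,"grip": 0},{"dp": [-26,115,-120],"yaw": 0,"grip": 0},{"dp": [-39,170,-120],"yaw": 0,"grip": 0},{"dp": [-51,225,-120],"yaw": 0,"grip": 0},{"dp": [-64,280,-120],"yaw": 0,"grip": 0},{"dp": [-77,335,-120],"yaw": 0,"grip": 0},{"dp": [-89,390,-120],"yaw": 0,"grip": 0},{"dp": [-102,445,-120],"yaw": 0,"grip": 0}]'

```text
time_s: 29.15
tcp_pos: [0.5577, 0.1084, 0.1282]
eef_rot: [-180.0, -0.0, 180.0]
contact_force: [0.9, -0.8, -2.6]
gripper_width: 0.0207
```

apply_moves --commands '[{"dp": [-12,55,0],"yaw": 0.044,"grip": 0},{"dp": [-25,110,0],"yaw": 0.044,"grip": 0},{"dp": [-36,155,0],"yaw": 0.044,"grip": 0},{"dp": [-39,172,0],"yaw": 0.044,"grip": 0},{"dp": [-39,172,0],"yaw": 0.044,"grip": 0},{"dp": [-39,172,0],"yaw": 0.044,"grip": 0}]'

```text
time_s: 29.9
tcp_pos: [0.5965, 0.2774, 0.1279]
eef_rot: [-180.0, -0.1, 177.4]
contact_force: [1.0, 0.2, -2.1]
gripper_width: 0.0207
```

```bash
python3 snap.py w15
```

```text
29.9 [0.5965 0.2774 0.1279] [-1.7996e+02 -5.0000e-02  1.7743e+02] [ 1.   0.2 -2.1] 0.020677911470480096 [-0.5 -0.5  0.   0.1  0.  -0.1] [  41.9   23.2   -8.9   -0.   -58.  -134.5]
```

View pics/w15.png

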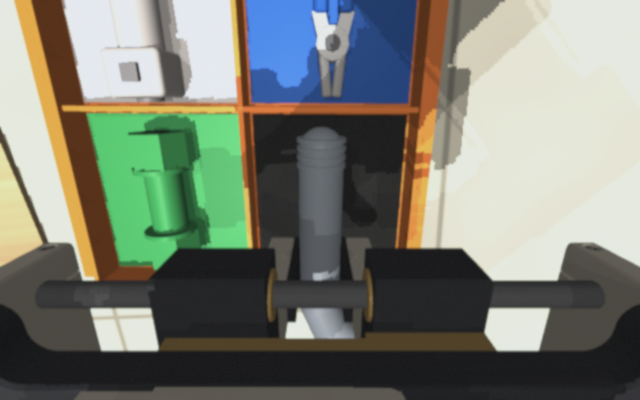

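```bash
python3 - <<'E'
from h import *
for l,uv,z in [("rear",(321,129),.140),("cross wall",(320,108),.031),("cross",(243,107),.031),("padTR",(403,118),.005),("padTL",(256,117),.005)]:
  print(l,np.round(wz("w15",uv,z)*1000,1))
E
```

```text
rear [527.5 281.1 140. ]
cross wall [521.1 280.9  31. ]
cross [517.7 220.3  31. ]
padTR [533.3 353.3   5. ]
padTL [526.9 224.5   5. ]
```

apply_moves --commands '[{"dp": [-1.5,0,30],"yaw": 0,"grip": 0},{"dp": [-1.5,0,65],"yaw": 0,"grip": 0},{"dp": [-1.5,0,92],"yaw": 0,"grip": 0},{"dp": [-1.5,0,107],"yaw": 0,"grip": 0},{"dp": [-1.5,0,113],"yaw": 0,"grip": 0},{"dp": [-1.5,0,116],"yaw": 0,"grip": 0},{"dp": [-1.5,0,117],"yaw": 0,"grip": 0},{"dp": [-1.5,0,117],"yaw": 0,"grip": 0}]'

```text
time_s: 30.95
tcp_pos: [0.5988, 0.2788, 0.0118]
eef_rot: [180.0, 0.0, 177.5]
contact_force: [0.5, -0.4, -2.4]
gripper_width: 0.0208
```

apply_moves --commands '[{"dp": [0,0,1],"yaw": 0,"grip": 0},{"dp": [0,0,1.5],"yaw": 0,"grip": 0},{"dp": [0,0,1.5],"yaw": 0,"grip": 0}]'

```text
time_s: 31.32
tcp_pos: [0.5985, 0.2786, 0.0096]
eef_rot: [180.0, 0.0, 177.5]
contact_force: [-0.3, -0.5, -3.2]
gripper_width: 0.0206
```

apply_moves --commands '[{"dp": [0,0,0.7],"yaw": 0,"grip": 0},{"dp": [0,0,1.2],"yaw": 0,"grip": 0},{"dp": [0,0,1.2],"yaw": 0,"grip": 0}]'

```text
time_s: 31.7
tcp_pos: [0.5986, 0.2786, 0.0094]
eef_rot: [180.0, 0.0, 177.5]
contact_force: [-2.5, -1.5, 6.3]
gripper_width: 0.021
```

Contact. Release, rise, retreat a little and check everything.

apply_moves --commands '[{"dp": [0,0,0],"yaw": 0,"grip": 0.5},{"dp": [0,0,0],"yaw": 0,"grip": 0.5},{"dp": [0,0,0],"yaw": 0,"grip": 0.5},{"dp": [0,0,0],"yaw": 0,"grip": 0.5},{"dp": [0,0,-30],"yaw": 0,"grip": 0.5},{"dp": [0,0,-80],"yaw": 0,"grip": 0.5},{"dp": [0,0,-130],"yaw": 0,"grip": 0.5},{"dp": [0,0,-185],"yaw": 0,"grip": 0.5},{"dp": [0,0,-240],"yaw": 0,"grip": 0.5},{"dp": [0,-50,-240],"yaw": 0,"grip": 0.5},{"dp": [0,-60,-240],"yaw": 0,"grip": 0.5},{"dp": [0,-60,-240],"yaw": 0,"grip": 0.5}]'

```text
time_s: 33.2
tcp_pos: [0.5958, 0.218, 0.2483]
eef_rot: [180.0, -0.0, 177.4]
contact_force: [0.6, 0.5, -0.1]
gripper_width: 0.0437
```

```bash
python3 snap.py w16; python3 - <<'E'
from h import *
for n in("scene","side"):
    c=capture(n)["color"][:,:,::-1];cv2.imwrite(f"pics/{n}1.png",c)
    if n=="side": cv2.imwrite("pics/side1z.png",cv2.resize(c[110:390,200:420],None,fx=2.1,fy=2.1,interpolation=cv2.INTER_CUBIC))
E
```

```text
33.2 [0.5958 0.218  0.2483] [ 1.800e+02 -1.000e-02  1.774e+02] [ 0.6  0.5 -0.1] 0.043670982815171504 [ 0.9  1.2  0.6  0.1  0.1 -0.4] [  37.7   16.    -2.9   -0.   -71.  -130.3]
```

View pics/w16.png

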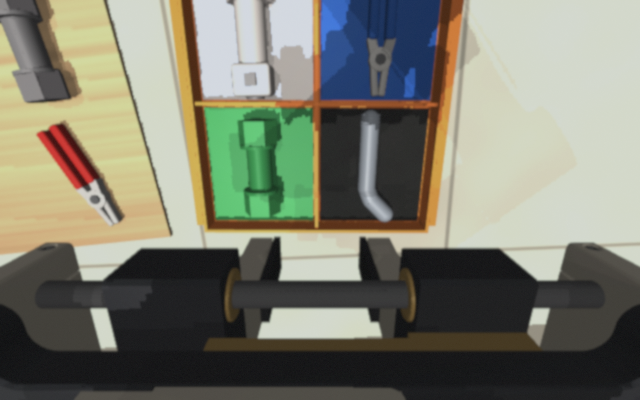

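View pics/side1z.png

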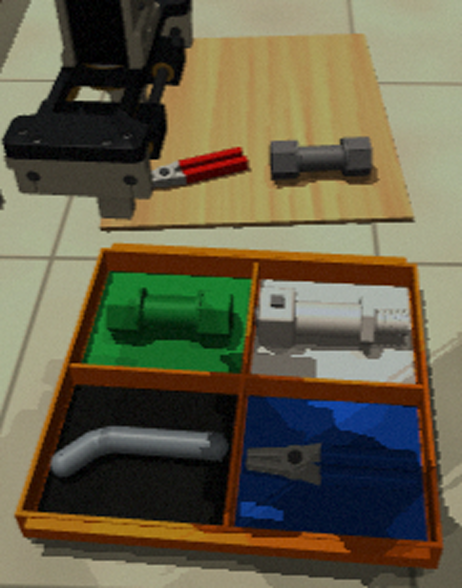

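```bash
python3 - <<'E'
from h import *
V=lambda u,v:(u/2.1+200,v/2.1+110)
S=lambda *a:ray("side",V(*a))
for l,a,b in [("arm rear",(370,117),(218,440)),("arm bend",(369,190),(103,440)),("arm tip",(388,216),(62,464)),("valve hole",(250,79),(276,300)),("pivot",(380,60),(294,457)),("green nut",(261,203),(124,313)),("grn nut2",(260,133),(213,315)),("red pivot",(96,199),(165,172))]:
    x,e=tri2(wr("w16",a),S(*b));print(l,np.round(x*1000,1),round(e*1000,1))
E
```

```text
arm rear [535.6 280.4  25.9] 2.2
arm bend [630.  280.3  21.2] 2.8
arm tip [662.  305.   25.1] 3.9
valve hole [489.3 148.2  52.8] 1.8
pivot [472.9 292.   21.6] 3.0
green nut [637.5 139.7  22. ] 4.3
grn nut2 [548.6 149.   31.3] 1.1
red pivot [621.  -68.3  29.4] 3.4
```

```bash
python3 -c "
from plant import *
print(close_job())"
```

```text
the job is handed in; nothing more can be done
None
```

I packed all four kit items into the bin, each lowered until its pad was felt, and handed the job in at about 33 s of the 109 s allowed. The hand-in reports no verdict, so what follows rests on my own checks.

- **Placing:** The last wrist and side pictures show the green fitting, blue-gripped pliers, fill valve and shower arm each lying inside its own compartment, released. No item slipped while it was carried.
- **Clearances:** I set the fitting, pliers and valve within a few millimetres of their pad centres. The shower arm is deliberately set about 8 mm to one side to leave room for its bend. The three longest items have about 5 to 8 mm to the end walls.
- **Look-alikes:** The grey fitting and the grips and pivot of the red pliers are at the same pixels in the side camera as at the start. The gripper hid the tip of the red pliers' jaws in that picture.
- **Disagreements:**
  - A last two-camera measurement put the red pliers' pivot about 9 mm away from, and 10 mm higher than, my first measurement. Its side-camera pixel had not moved, so I took that as error in picking the points.
  - The pad tops came out about 1 mm higher by touch than the 5 mm I had estimated from the pictures.
  - The final two-camera heights scatter by 5 to 10 mm. They are not precise enough to confirm the 6 mm height tolerance, so that rests on the felt contact and the pictures.

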